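Refit the knob of the bench transformer

ROBOT

A 6-joint arm with a two-finger parallel gripper is mounted at the origin on the work surface. World frame = base frame: x ahead of the robot, y to its left, z up, the work surface at z = 0. Lengths are in m, angles in rad, forces in N, time in s.
With the tool pointing down it reaches from about 0.225 to 0.725 m from the base axis. Payload 3.1 kg.
Tool frame: the origin (TCP) lies midway between the tips of the shut fingers; the grasp point (between the pads) lies 19 mm behind it; y points along the fingers, z is the direction in which the jaws open and shut, and the axes are right-handed (so a half turn about y gives the same grasp; the last joint's range is limited). The gripper opens to 85 mm and grips with 20 to 120 N. Pads are 22 mm wide; open, the fingers measure 114 mm over their backs; the gripper's body (76 mm by 85 mm) begins 54 mm behind the grasp point. The pads swing forward as they close: fully open they stand 13 mm farther back than shut.
Start: joints at [-0.128, 0.048, 0.099, 1.622, 0, 1.443], TCP at [0.525, -0, 0.231] pointing down, gripper open.
Joint ranges: [-2.91, 2.91], [-0.99, 1.94], [-1.21, 1.42], [-2.12, 2.29], [-1.49, 1.47], [-3.14, 3.14]. Speed limits (rad/s): [2.79, 2.79, 3.14, 3.14, 3.14, 3.14].

INTERFACE

Orientations are given as [roll, pitch, yaw] about the fixed x, y, z axes, in that order (R = Rz(yaw) Ry(pitch) Rx(roll)).
In Python, from bench import manip, solver, optics, monitor gives the robot as it stands. The module is installed in compiled form; this text tells all that it offers. Calls block until the motion is done:
- manip.goto(position, orientation): joint-space move of the TCP to a pose.
- manip.move_l(position, orientation=None, speed=0.15, force_limit=None): straight line of the TCP; orientation=None keeps the orientation; speed is the mean speed in m/s. With force_limit (N) it stops when the force on the tool has changed by that much, and returns True; else False.
- manip.move_j(angles): joint-space move.
- manip.command_gripper(opening, strength=None): finger opening in m; strength is the grip in N (None keeps the last); returns when the fingers have stopped.
- manip.sleep(seconds).
- solver.inverse_kinematics(position, orientation): joint angles nearest the present ones, or None.
- optics.read_camera(name): name is "scene" or "side" or "wrist"; returns a dict with "pixels" (480x640x3 uint8, red, green, blue), "vertical_fov" (degrees; the focal length in pixels is half the picture's height over the tangent of half this angle, whatever the lens; pixels are square), "cx", "cy" (the principal point, pixels), "R" (3x3) and "t" (3): a world point X has camera coordinates R X + t. Camera axes: x right, y down, z forward; pixel columns grow to the right and rows downward; lengths in m; the calibration is good to about 2 mm. A picture is of the moment at which its call begins. There is no depth.
A pose or a line that the arm cannot do raises manip.MotionError and nothing moves.
- manip.job_done(): hands the job in, once; it reports no verdict.
Readings, each from a call of its own:
- monitor.get_time(): time.
- monitor.get_q(): joint angles.
- monitor.get_qd(): joint speeds.
- monitor.get_joint_torque(): joint torques, N m.
- monitor.get_tcp_pos(): TCP position.
- monitor.get_tcp_rot(): TCP orientation.
- monitor.get_force(): force on the tool from outside, world axes, zero at the start.
- monitor.get_torque(): the same for the moment, N m.
- monitor.get_opening(): finger opening in m.
Only numpy, scipy, OpenCV 4.12 (cv2) and the standard library are available. Lean on these libraries where they do the work, as an engineer would, in place of code of your own. Each camera call takes 0.05 s, during which the arm holds its last target. There are 200 camera calls.

TASK

The control knob has come off the bench's variable transformer: pick it up and set it over the transformer's upright spindle. Under light pressure turn it until its slots find the spindle's keys and it drops fully home on the dial, never forcing it down or round. Let go of it there and leave the other things on the bench where they are.

Things in the scene. Friction and masses are not known exactly. Their poses are not given: they have to be found in the camera images.
- knob_center (a point): Loose cream-coloured bar knob, 50 mm tall, about 0.12 kg, upright on the bench; this point is on its axis, half-way up (25 mm above its underside). z is up its axis, x towards its pointed end. Lower part, 0 to 22 mm up: round sleeve, 40 mm outer diameter, with an 18 mm bore open below, 22 mm deep; then a 40 mm round flange, 22 to 26 mm up; the bar grip stands on that.
- knob_grip (a point): Middle of the knob's bar grip, on the knob's axis, 38 mm above its underside; axes as knob_center. The bar runs along x, is 16 mm thick across y (grasp it there), spans 26 to 50 mm above the underside, and reaches from 30 mm behind the axis to 37 mm ahead, where it narrows to a point. A thin black line on top runs from the axis towards the point.
- knob_slot (a point): On the knob's axis at its underside; axes as knob_center. Two slots cut through the sleeve's wall over its full 22 mm height: a wide one, 8.6 mm, on the pointed (+x) side and a narrow one, 6.1 mm, on the opposite side. So the knob fits the spindle's keys one way round only.
- variac: Variable transformer, fixed to the bench: upright grey drum 150 mm in diameter, black dial plate (132 mm diameter) on top at 130 mm; feet reach 85 mm from the axis. Origin: centre of its underside, at bench height. z is up, x points to the dial's broad middle mark. It stands left or right on the bench, turned differently each time.
- dial_seat (a point): Centre of the dial's top face, on the spindle's axis, 130 mm above the bench; axes as the variac. The knob is home when its underside lies here. With slots and keys apart it rests instead on the keys, underside 10 mm above the dial, and can be turned there; when slots and keys meet (within about 3 degrees) and it is lightly pressed (about 5 N) it drops those 10 mm.
- spindle_tip (a point): Top of the upright steel spindle, 20 mm above the dial; axes as the variac. The spindle is 15 mm in diameter, tapering to 9 mm over its top 5 mm. Its brake holds it: it does not turn, so once the knob has dropped on the keys it must not be turned further.
- spindle_keys (a point): On the spindle's axis, level with the tops of its two keys, 10 mm above the dial; axes as the variac (NOT the keys'). The keys are round level bars on opposite sides, reaching 14 mm from the axis: one 7 mm thick, one 4.5 mm. The keys' direction is not measured: the thick key points anywhere within 32 degrees to either side of the dial's middle mark, differently each time.
- dial_mark (a point): The dial's middle mark: inner end of its widest and longest white bar (5 by 20 mm), 36 mm from the spindle's axis, on the dial face; axes as the variac. Finer ticks lie to both sides of it over 150 degrees each.
- screw_jar: Bystander: glass jar with white cap, 60 mm in diameter, 75 mm tall, standing at the left of the work; origin at the centre of its underside.
- screwdriver: Bystander: screwdriver lying at the right of the work.
- heatsink: Bystander: finned aluminium heat sink, 60 x 45 x 30 mm, beyond the work; origin at the centre of its underside.
Mind the look-alikes: they are no part of the job. What is shaped like the part that bears knob_center but brown or purple is not meant.

How it is judged:
By the outcome, as a careful person would: the job done as asked, in the order asked, and still so for the second after the job is handed in, with the robot touching nothing.
It also fails if it takes over 61 s, if anything falls off the work surface, if the arm or the gripper's body presses on something with over 40 N, if the wrist force passes 120 N, or if a joint passes its speed limit or range.

## Working session

There is one attempt and no reset: what is moved stays moved. The work goes in short steps, each a Python script; the robot and the scene stay as the last script left them, time stands still between calls to the robot, and variables do not carry over. Pictures are saved under pics/ and viewed, about 8 in all and at most 12, crops included, and the job is handed in when it is done.

```bash
mkdir -p pics
cat > h.py <<'E'
import numpy as np, cv2
from bench import manip, solver, optics, monitor
def cam(n):
    return optics.read_camera(n)
def K(c):
    f=240/np.tan(np.radians(c["vertical_fov"])/2); return f
def ray(c,u,v):
    f=K(c); R=np.array(c["R"]); t=np.array(c["t"]); d=R.T@np.array([(u-c["cx"])/f,(v-c["cy"])/f,1]); return -R.T@t,d
def atz(c,u,v,z):
    o,d=ray(c,u,v); return o+d*(z-o[2])/d[2]
def proj(c,X):
    p=np.array(c["R"])@np.array(X)+np.array(c["t"]); return K(c)*p[:2]/p[2]+[c["cx"],c["cy"]]
def save(c,n): cv2.imwrite("pics/"+n,cv2.cvtColor(c["pixels"],cv2.COLOR_RGB2BGR))
def store(c,n): np.save("pics/"+n+".npy",c,allow_pickle=True)
def load(n): return np.load("pics/"+n+".npy",allow_pickle=True).item()
E
python3 - <<'E'
from h import *
for n in ["scene","side"]:
    c=cam(n); save(c,n+"0.png"); store(c,n+"0")
    print(n,K(c),c["cx"],c["cy"],-np.array(c["R"]).T@np.array(c["t"]))
print(monitor.get_tcp_rot(),monitor.get_time())
E
```

```text
scene 439.6427595277539 313.6463961328633 240.44725330359594 [1.00255151 0.69271467 0.98197294]
side 470.0064107993475 322.5204620871343 235.41699947840974 [ 0.07299879 -0.78572769  0.75384166]
[-1.57289277e+00  2.47945540e-04 -1.57079237e+00] 0.1
```

View pics/scene0.png

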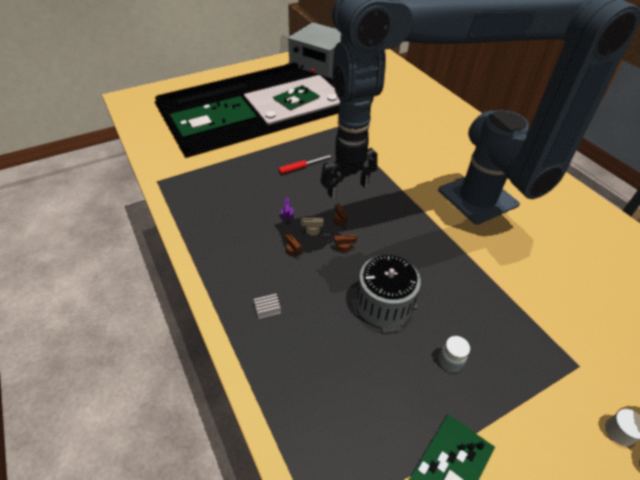

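View pics/side0.png

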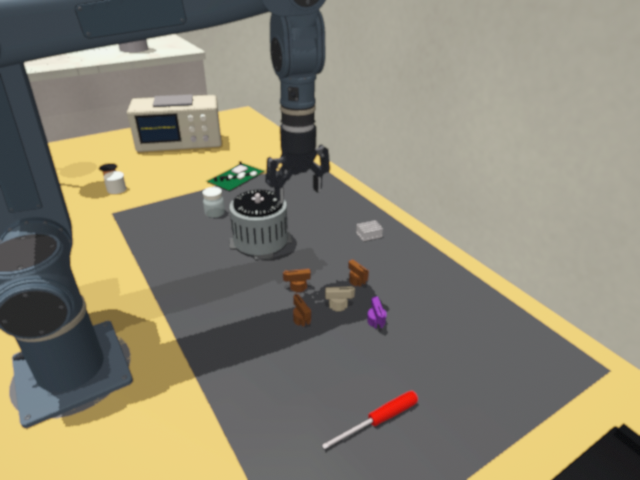

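The scene view shows the cream knob at about (312,226), ringed by three brown and one purple look-alike, and the dial centre at about (391,276). The side view has the knob at about (340,297) and the dial at (258,203). I'll locate them coarsely and move over the knob for a wrist view.

Run:
```python
from h import *
s=load("scene0"); d=load("side0")
k1=atz(s,312,225,.03);k2=atz(d,340,296,.03);v1=atz(s,391,276,.13);v2=atz(d,258,203,.13)
print(k1,k2,v1,v2,atz(s,374,277,.13))
k=(k1+k2)/2; rot=list(monitor.get_tcp_rot())
for n,(u,v) in dict(br1=(293,245),br2=(345,242),br3=(341,215),pur=(287,210)).items(): print(n,atz(s,u,v,.03))
manip.goto([k[0]-.0,k[1],.27],rot)
c=cam("wrist");store(c,"w1");save(c,"w1.png")
print(K(c),proj(c,k),-np.array(c["R"]).T@np.array(c["t"]),monitor.get_tcp_pos(),monitor.get_time())
```

```text
[ 0.5588363  -0.11742463  0.03      ] [ 0.5570606  -0.12831071  0.03      ] [0.516829   0.21023605 0.13      ] [0.51288142 0.19201127 0.13      ] [0.55527338 0.19334198 0.13      ]
br1 [ 0.64551264 -0.07209573  0.03      ]
br2 [ 0.50639154 -0.01186381  0.03      ]
br3 [ 0.45939088 -0.11358152  0.03      ]
pur [ 0.59692479 -0.21093819  0.03      ]
417.15791044423867 [324.80083341 200.30870122] [ 0.55868954 -0.050286    0.41085918] [ 0.55767606 -0.12262496  0.26945411] 0.7417
```

View pics/w1.png

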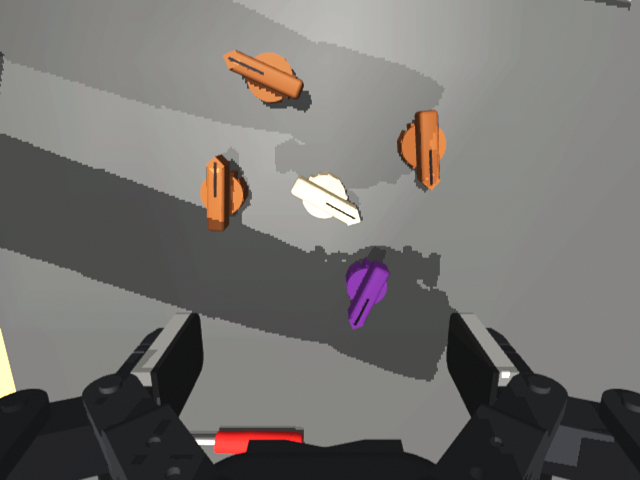

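The wrist view shows the cream knob at about (327,197), with its point and black line towards the lower right (357,221). It has enough clearance from the look-alikes, so I'll enlarge it.

Run:
```python
from h import *
c=load("w1"); p=c["pixels"][160:240,275:380][:,:,::-1]
cv2.imwrite("pics/w1c.png",cv2.resize(p,None,fx=7,fy=7,interpolation=cv2.INTER_CUBIC))
```

```text
(no output)
```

View pics/w1c.png

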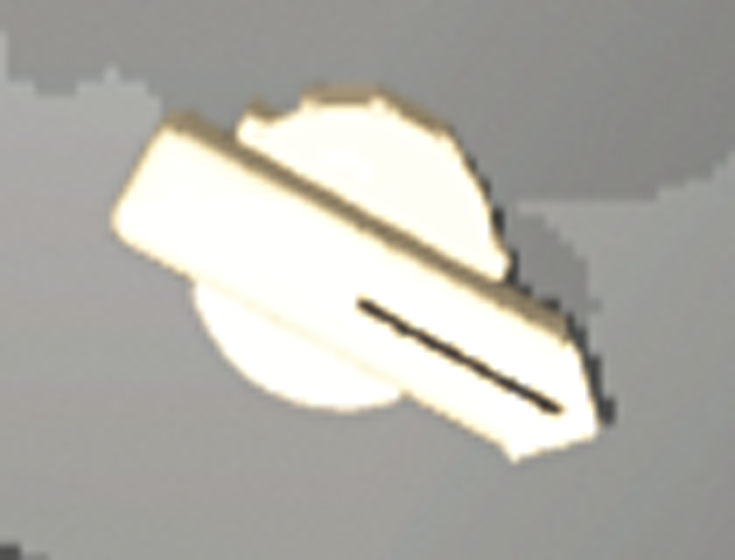

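Run:
```python
from h import *
c=load("w1")
f=lambda x,y:(275+x/7-.43,160+y/7-.43)
r=atz(c,*f(143,170),.05);t=atz(c,*f(597,430),.05);a=atz(c,*f(362,302),.05);b=atz(c,*f(557,409),.05);fl=atz(c,*f(350,256),.026)
ang=lambda p,q:np.degrees(np.arctan2(*(q-p)[1::-1]))
print("len",np.linalg.norm(t-r),"ang",ang(r,t),ang(a,b),"axis bar",r+(t-r)*30/67,"line",a,"flange",fl)
rot=list(monitor.get_tcp_rot())
manip.goto([.516,.201-.035,.25],rot)
c=cam("wrist");store(c,"w2")
x,y=proj(c,[.516,.201,.13]).astype(int);print(x,y,monitor.get_time(),monitor.get_q())
p=c["pixels"][:,:,::-1]
x0=max(0,x-100);y0=max(0,y-75);print(x0,y0)
cv2.imwrite("pics/w2.png",cv2.resize(p[y0:y0+150,x0:x0+200],None,fx=4,fy=4,interpolation=cv2.INTER_CUBIC))
```

```text
len 0.06587172227837298 ang -30.20092805933091 -29.164830370724655 axis bar [ 0.55767501 -0.11942038  0.05      ] line [ 0.55928625 -0.12119509  0.05      ] flange [ 0.55773127 -0.11969642  0.026     ]
324 181 1.9167 [1.84949091e-01 1.01580702e-01 1.93293482e-01 1.66516419e+00
 1.26054750e-03 1.75717096e+00]
224 106
```

View pics/w2.png

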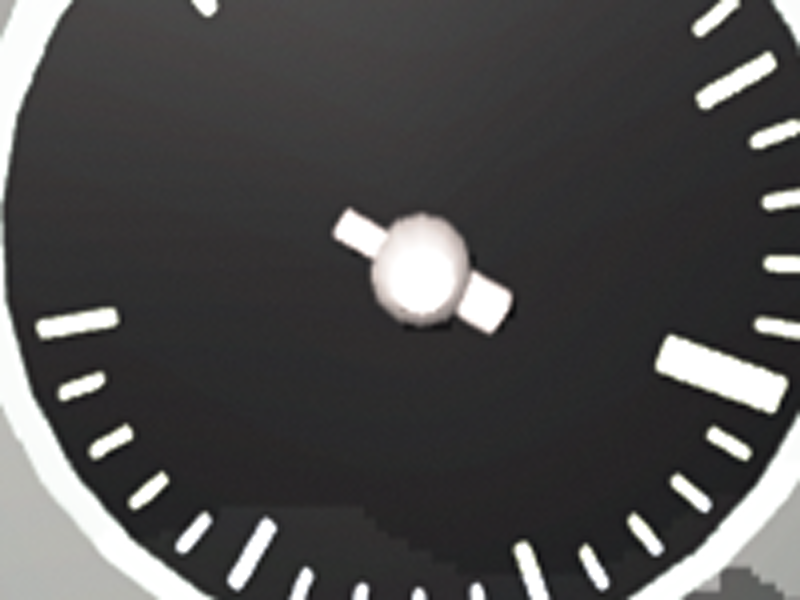

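This crop has its origin at (224,106) and a scale of 4. The spindle is at about (421,270). The thin key's end is at (343,222) and the thick key's end at (500,312), pointing lower right. The mark's bar runs from (666,356) to (779,393). The keys can be seen directly, so I'll use them, compute the target and then grasp the knob.

Run:
```python
from h import *
c=load("w2"); f=lambda x,y:(224+x/4-.37,106+y/4-.37)
ang=lambda p,q:np.degrees(np.arctan2(*(q-p)[1::-1]))
a=atz(c,*f(343,222),.138);b=atz(c,*f(500,312),.137);m=atz(c,*f(666,356),.13);m2=atz(c,*f(779,393),.13)
ctr=(a+b)/2;print("keys",np.linalg.norm(a-b),ang(a,b),ctr,"mark r",np.linalg.norm((m-ctr)[:2]),ang(ctr,m),np.linalg.norm(m2-m),"spindle mid",atz(c,*f(421,267),.14))
yaw=np.radians(-29.8); k=[.5578,-.1197]; R=[-np.pi/2,0,yaw]
q=solver.inverse_kinematics([*k,.12],R);print(q,solver.inverse_kinematics([*ctr[:2],.19],R))
manip.goto([*k,.14],R)
manip.command_gripper(.05,40)
hit=manip.move_l([*k,.029],speed=.08,force_limit=10);print("hit",hit,monitor.get_tcp_pos())
if not hit:
    manip.command_gripper(0.0,40);print("open",monitor.get_opening(),monitor.get_force(),monitor.get_tcp_pos())
    manip.move_l([*k,.12],speed=.1)
    print(monitor.get_opening(),monitor.get_force(),monitor.get_time(),monitor.get_tcp_rot())
    c=cam("wrist");store(c,"w3");save(c,"w3.png")
    print(proj(c,[*k,.12-.029+.05]),-np.array(c["R"]).T@c["t"])
```

```text
keys 0.027431867667427487 -29.861187875135695 [0.51910931 0.20737547 0.1375    ] mark r 0.041355938677911694 -21.032139141673177 0.019156721301716327 spindle mid [0.51890095 0.20774885 0.14      ]
[-0.32892338  0.16945056  0.00971101  1.41105678  0.          0.19118474] [0.2600949  0.13086925 0.10571789 1.54564497 0.         0.78020301]
hit False [ 0.55840762 -0.11991586  0.02980205]
open 0.015355468518365433 [-1.07969241 -0.0947121   2.62728229] [ 0.55803503 -0.1198466   0.02946773]
0.015283338239862776 [-0.04855209 -0.177763   -1.4599328 ] 6.7583 [-1.57111877  0.00181946 -0.52012864]
[322.3744708  354.21935377] [ 0.49459203 -0.08275381  0.26027867]
```

View pics/w3.png

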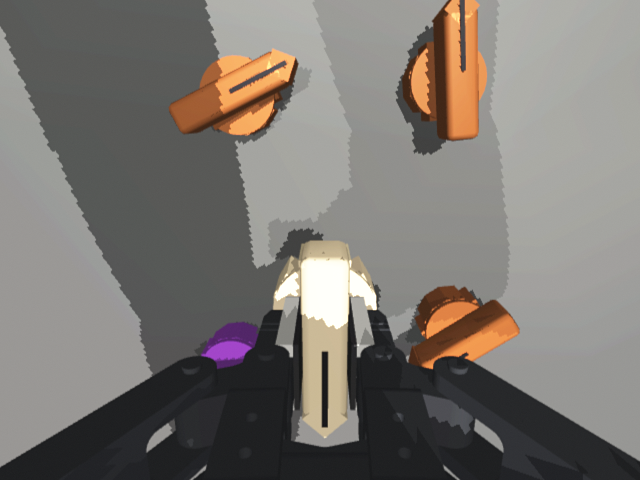

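The knob is held square between the pads, with its point along tool +x. The line starts at (324,352), against a predicted axis of (322,354). The measured mark radius is 41 mm, not the 36 mm given, so I'll cross-check the spindle position in the two fixed views.

Run:
```python
from h import *
c=load("w3"); z=.12+.0005-.029+.05
yaw=-.5201; tx=np.array([np.cos(yaw),np.sin(yaw)])
tcp=np.array([.558,-.1198])
for n,u,v in [("rear",325,242),("line0",324,352),("tip",325,437)]:
    print(n,tx@(atz(c,u,v,z)[:2]-tcp), np.array([-tx[1],tx[0]])@(atz(c,u,v,z)[:2]-tcp))
t=[]
ctr=np.array([.519,.2075])
for n in ["scene0","side0"]:
    d=load(n); im=d["pixels"][:,:,::-1]; u,v=proj(d,[*ctr,.14]); x0,y0=int(u)-32,int(v)-40
    im=cv2.resize(im[y0:y0+80,x0:x0+64],None,fx=6,fy=6,interpolation=cv2.INTER_CUBIC)
    for P,col in [([*ctr,.13],(0,0,255)),([*ctr,.15],(0,255,0))]:
        q=proj(d,P);cv2.circle(im,tuple(int(w) for w in (q-[x0,y0]+.5)*6),4,col,-1)
    pts=np.array([(proj(d,[ctr[0]+.066*np.cos(a),ctr[1]+.066*np.sin(a),.13])-[x0,y0]+.5)*6 for a in np.linspace(0,6.29,60)]).astype(int)
    cv2.polylines(im,[pts],True,(0,255,255),1)
    t.append(im)
cv2.imwrite("pics/chk.png",np.hstack(t))
```

```text
rear -0.03828882060124685 0.000829427862532893
line0 -0.0013399889681033254 0.0005149573748053649
tip 0.03180055691685238 0.00084389162669888
```

View pics/chk.png

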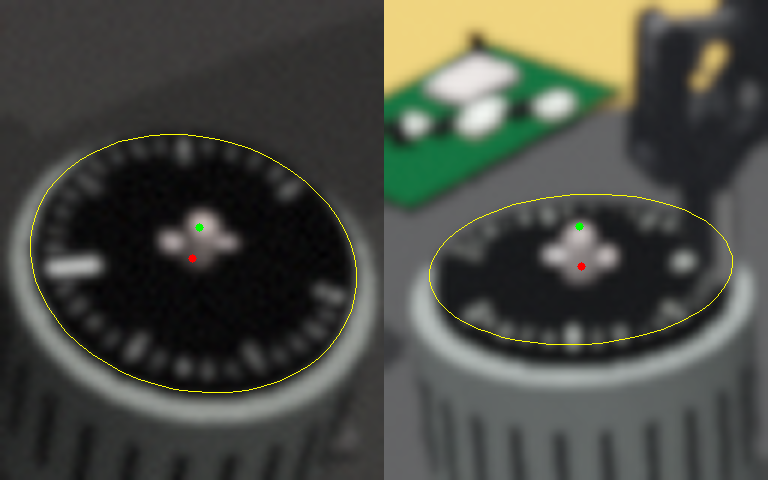

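The spindle projects consistently in the side view: tip at about (580,230) with the green dot at (580,226). The scene view is about 2 px off. I'll bring the knob just above the spindle and compare the two within single images, where the calibration error cancels.

Run:
```python
from h import *
ctr=np.array([.519,.2076]); yaw=np.radians(-29.9); tx=np.array([np.cos(yaw),np.sin(yaw)])
p=ctr+.002*tx; R=[-np.pi/2,0,yaw]
q=monitor.get_tcp_pos(); manip.move_l([q[0],q[1],.24],speed=.2)
manip.goto([*p,.24],R); manip.move_l([*p,.194],R,speed=.1); manip.sleep(.3)
print(monitor.get_tcp_pos(),monitor.get_tcp_rot(),monitor.get_force(),monitor.get_time())
t=[]
for n in ["scene","side"]:
    d=cam(n);store(d,n+"1"); im=d["pixels"][:,:,::-1]; u,v=proj(d,[*ctr,.16]); x0,y0=int(u)-28,int(v)-40; print(n,x0,y0)
    t.append(cv2.resize(im[y0:y0+84,x0:x0+56],None,fx=7,fy=7,interpolation=cv2.INTER_CUBIC))
    # predicted knob axis under TCP and spindle axis columns
    for nm,P in [("tcp low",[*p,.165]),("tcp top",[*p,.215]),("tip",[*ctr,.15]),("base",[*ctr,.13])]: print(nm,(proj(d,P)-[x0,y0]+.5)*7)
cv2.imwrite("pics/rel.png",np.hstack(t))
```

```text
[0.52116611 0.20676766 0.19485569] [-1.56972857e+00 -1.07849348e-03 -5.21774978e-01] [ 0.04191484  0.56729974 -1.56991828] 9.7083
scene 363 227
tcp low [198.42542138 280.49312163]
tcp top [219.90152109 185.10664793]
tip [198.09522929 307.96721673]
base [190.01349159 343.50315871]
side 228 149
tcp low [209.37741797 277.24857319]
tcp top [200.89303963 155.41371975]
tip [206.46026419 312.75919341]
base [209.74967138 359.29103103]
```

View pics/rel.png

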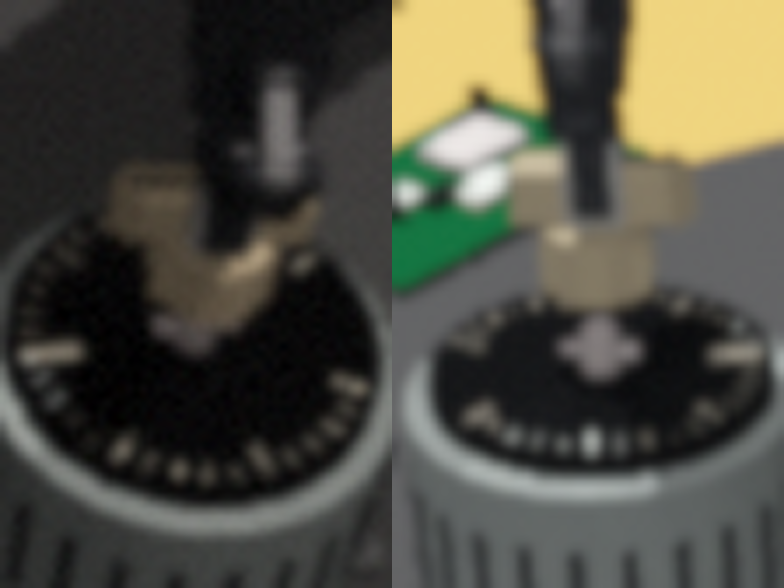

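In the side half, the sleeve is centred at about 598 and the spindle at about 600, so the knob is over the spindle to within about 1 mm. The scene half is blurrier and agrees to within 3 mm. I'll lower it 9° off the keys, let it rest on them, then turn towards them under light pressure.

```bash
cat > ins.py <<'E'
from h import *
ctr=np.array([.519,.2076]); off=.002
def pose(deg): 
    y=np.radians(deg); return ctr+off*np.array([np.cos(y),np.sin(y)]),[-np.pi/2,0,y]
def st(m): print(m,"z %.4f"%monitor.get_tcp_pos()[2],"xy",np.round(monitor.get_tcp_pos()[:2],4),"F",np.round(monitor.get_force(),1),"Mz %.2f"%monitor.get_torque()[2],"yaw %.1f"%np.degrees(monitor.get_tcp_rot()[2]),"t %.1f"%monitor.get_time(),flush=True)
E
python3 - <<'E'
from ins import *
p,R=pose(-38.9)
manip.move_l([*p,.194],R,speed=.05); manip.sleep(.2); st("pre")
h=manip.move_l([*p,.1655],R,speed=.02,force_limit=5); st(("hit",h))
E
```

```text
pre z 0.1940 xy [0.5206 0.2064] F [-0.4  0.3 -2.2] Mz 0.00 yaw -38.8 t 10.3
('hit', True) z 0.1687 xy [0.5204 0.2062] F [ 0.4 -0.3  4.3] Mz -0.01 yaw -38.9 t 11.5
```

It is resting on the keys (z 0.1687, about 0.1695 expected) with no side load. I'll turn in small steps.

Run:
```python
from ins import *
zr=monitor.get_tcp_pos()[2]; home=zr-.010
for a in np.arange(-37.4,-15,1.25):
    z=monitor.get_tcp_pos()[2]; p,R=pose(a)
    if manip.move_l([*p,z],R,speed=.02,force_limit=20): st("turn force!"); break
    fz=monitor.get_force()[2]; z=monitor.get_tcp_pos()[2]
    if fz<3.5 or z<zr-.0015:
        h=manip.move_l([*p,home-.0015],R,speed=.02,force_limit=5.5-max(fz,-1.5)); st(("press",h))
    else: st("turned")
    z=monitor.get_tcp_pos()[2]
    if z<zr-.003: print("dropped at",a); break
    if monitor.get_force()[2]>8: manip.move_l([*p,z+.0005],R,speed=.02)
```

```text
('press', True) z 0.1688 xy [0.5208 0.2064] F [0.3 0.  3.9] Mz -0.06 yaw -37.4 t 11.9
('press', True) z 0.1686 xy [0.5207 0.2064] F [-0.8  0.1  3.7] Mz 0.00 yaw -36.2 t 12.4
('press', True) z 0.1685 xy [0.5207 0.2065] F [ 0.1 -0.9  4.1] Mz 0.06 yaw -34.9 t 12.9
('press', True) z 0.1595 xy [0.52   0.2057] F [ 0.1 -0.1  3.9] Mz 0.02 yaw -33.7 t 13.6
dropped at -33.65
```

It dropped 9 mm at -33.7°. I'll make one more light press, then check whether it is fully home.

Run:
```python
from ins import *
p=monitor.get_tcp_pos()
st("before")
h=manip.move_l([p[0],p[1],p[2]-.003],speed=.01,force_limit=5); st(("press",h))
manip.sleep(.3); st("hold")
t=[]
d=cam("side");store(d,"side2"); im=d["pixels"][:,:,::-1]
u,v=proj(d,[*ctr,.15]); x0,y0=int(u)-38,int(v)-30
cv2.imwrite("pics/seat.png",cv2.resize(im[y0:y0+60,x0:x0+76],None,fx=9,fy=9,interpolation=cv2.INTER_CUBIC))
```

```text
before z 0.1595 xy [0.52   0.2057] F [ 0.1 -0.1  3.9] Mz 0.02 yaw -33.7 t 13.6
('press', True) z 0.1595 xy [0.5201 0.2057] F [-0.3  0.4  3. ] Mz -0.01 yaw -33.7 t 13.8
hold z 0.1595 xy [0.52   0.2056] F [0.4 1.6 4.2] Mz 0.05 yaw -33.7 t 14.1
```

View pics/seat.png

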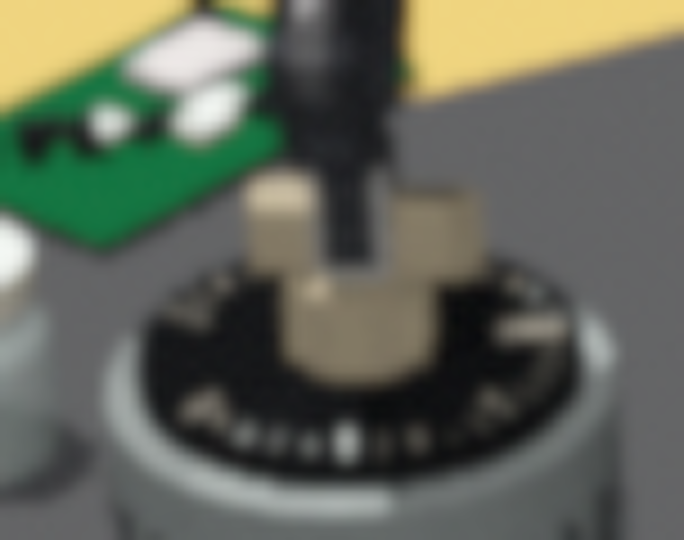

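The sleeve is flush on the dial in the picture. The TCP height of 0.1595 equals 0.130 plus 0.0295, the height at the grasp on the bench, so the knob is home. I'll release, retreat and check.

Run:
```python
from ins import *
manip.command_gripper(.05); st("open")
p=monitor.get_tcp_pos()
print(manip.move_l([p[0],p[1],.20],speed=.05,force_limit=8)); manip.move_l([p[0],p[1],.28],speed=.15); st("up")
manip.sleep(.5); c=cam("wrist");save(c,"end.png");store(c,"end")
```

```text
open z 0.1582 xy [0.519  0.2048] F [-0.4  1.4  0.4] Mz 0.04 yaw -33.7 t 14.6
False
up z 0.2792 xy [0.5188 0.2048] F [-0.1  0.5 -1.5] Mz -0.01 yaw -33.7 t 16.2
```

View pics/end.png

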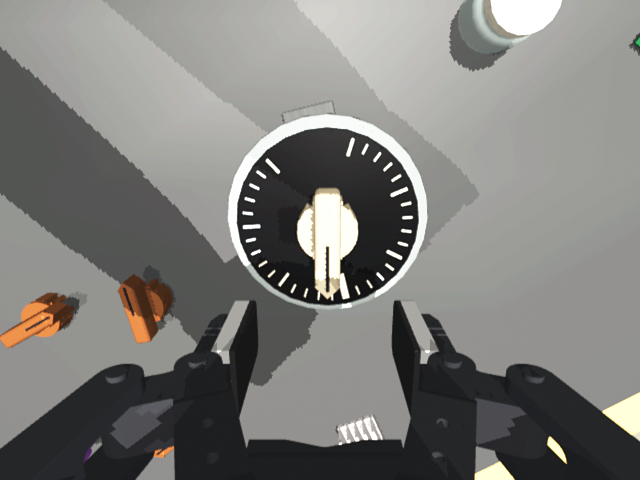

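The knob stands upright at the dial's centre, around (327,232), with its point just beside the mark at (327,297). The gripper is clear and nothing else has moved, so I'm handing in.

```bash
python3 -c "
from h import *
manip.job_done(); print(monitor.get_time())"
```

```text
the job is handed in; nothing more can be done
the job is handed in; nothing more can be done
```

The knob is home on the dial and released, and the job was handed in at about 17 s of robot time.

**What I did:** I gripped the cream knob across its bar and lowered it over the spindle about 9° off the keys. It came to rest on the keys under about 4–5 N. I turned it in 1.25° steps under that light pressure; after about 5° it dropped 9 mm, and I turned it no further.

**Last checks:**
- **Seating:** the tool height of 0.1595 m is the dial's 0.130 m plus the 0.0295 m at which I grasped the knob on the bench. A further light press moved it no lower, and the side view shows the sleeve flush on the dial.
- **Forces:** the readings I took after each step showed about 4 N of pressure and at most 0.06 N m of twist.
- **After release:** the last wrist picture shows the knob upright and centred, with the gripper clear. The jar, heat sink and look-alikes in view look undisturbed. The screwdriver was not in that picture.

**What disagreed:**
- **Mark radius:** I measured the dial mark's inner end about 41 mm from the axis, where 36 mm was given. I did not use it.
- **Scene camera:** it differed from the wrist view by about 2 pixels at the spindle tip, so I relied on the wrist and side views.
- **Drop height:** it measured 9.0 mm, not 10 mm, because the resting height read 0.8 mm lower than expected.

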